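Dock the rack, then show the collared shaft level over the viewing tile

ROBOT

A 6-joint arm with a two-finger parallel gripper is mounted at the origin on the work surface. World frame = base frame: x ahead of the robot, y to its left, z up, the work surface at z = 0. Lengths are in m, angles in rad, forces in N, time in s.
With the tool pointing down it reaches from about 0.35 to 0.925 m from the base axis. Payload 6.4 kg.
Tool frame: the origin (TCP) lies on the centre line of the jaws, within the pads' length; the fingertips stand 8 mm ahead of it and the grasp point (between the pads) lies 11 mm behind it (r.nose_length is the distance from the TCP to the fingertips, in m); z points along the fingers, y is the line along which they close (so a half turn about z gives the same grasp; the last joint's range is limited). The gripper opens to 94 mm and grips with 3 to 60 N. Pads are 16 mm wide; open, the fingers measure 119 mm over their backs; the gripper's body (75 mm by 177 mm) begins 78 mm behind the grasp point.
Start: joints at [-1.463, 0.245, 1.558, -0, 1.339, -0.174], TCP at [0.181, -0.624, 0.213] pointing down, gripper open.
Joint ranges: [-3.13, 3.13], [-1.02, 2.26], [0.13, 2.54], [-0.95, 4.09], [0.21, 2.88], [-2.74, 2.74]. Speed limits (rad/s): [2.57, 2.57, 3.14, 3.14, 3.14, 3.14].

INTERFACE

Orientations are given as a rotation vector (axis times angle).
In Python, from station import r gives the robot as it stands.
- The arm moves only by the tool move_arm, never from a script. Its argument "deltas" is text: rows parted by semicolons, each of 4 numbers parted by spaces: the shift along the tool's x, y, z in m, then the turn about the tool's z in rad. A call has 1 to 20 rows; each row shifts and turns the commanded pose from where the row before left it, along the tool's axes as they then stand; what a row does not reach is not made up. A row lasts 1/8 s, in which the tool goes at most 62.5 mm and 10.7 degrees, less where a joint would pass 70% of its speed; a pose out of reach is approached as far as the arm can. A call is refused whole if a number of a shift passes 0.0625 or a number of a turn 0.188, either way. A call with a gripper value outside its range is refused whole. "jaw" is the closure, from -1 (fully open) to 1 (shut), set as the call begins (left out, the last holds). The fingers move at their own pace and stop on an object; "newtons" is the grip in N (left out, the last holds). Time passes only in rows, so rows that do not move let the fingers close. It gives the time, the measured TCP pose, the force, the opening and the grip force at its end, in the units of the state.
- r.sense(): the state, without advancing time (a new reading comes with each control period).
- r.snapshot(name): name is "side" or "top" or "wrist"; returns a dict with "color" (384x512x3 uint8, red, green, blue), "intrinsics" (3x3 intrinsics, pixels), "rvec" (rotation vector, rad) and "tvec" (3), from world to camera coordinates, as OpenCV has them. Camera axes: x right, y down, z forward; pixel columns grow to the right and rows downward; lengths in m; the calibration is good to about 2 mm. A picture is of the moment at which its call begins. There is no depth.
- r.job_done(): hands the job in; it is judged then, once.
The state is a dict: "clock": time; "joint_positions": joint angles; "joint_velocities": joint speeds; "joint_torque": joint torques, N m; "ee_pos": TCP position; "eef_rot": TCP orientation; "ft_force": force on the tool from outside, world axes, zero at the start; "wrist_torque": the same for the moment, N m; "grip_width": finger opening in m; "gripper_force": force on a finger pad.
Only numpy, scipy, OpenCV 4.12 (cv2) and the standard library are available. Lean on these libraries where they do the work, as an engineer would, in place of code of your own. Each camera call takes 0.05 s, during which the arm holds its last target. There are 200 camera calls.

TASK

At the inspection bench, push the loose slanted rack square and flush into the corner of the aluminium stop with both parts still in it, then draw the shaft with the collar out of its socket, leaving the plain pin in the other. Turn the shaft from its slant to level and keep it raised over the middle of the white viewing tile, at least 12 cm above it. Finish while still holding it there, still and clear of everything else; the rack must stay flush in the corner, and the bin, ring gauge and bottle must be left alone.

Things in the scene. Friction and masses are not known exactly. Their poses are not given: they have to be found in the camera images.
- stop: Fixed L-shaped aluminium corner stop, bars 18 mm wide, 24 mm high; yaw varies. Origin: the inner corner, at bench height. The far bar's inner face is its plane x = 0, reaching 200 mm to -y from the corner; the left bar's inner face is y = 0, reaching 150 mm to -x. The rack belongs on the -x, -y side.
- rack: Loose black base block 110 (x) x 180 (y) x 28 mm high, about 0.4 kg (slides at 4 to 12 N), carrying two aluminium socket blocks (40 x 40 x 60 mm, top edge 86 mm up). Origin: centre of the underside. Starts 10 to 80 mm short of both bars, up to 0.2 rad askew; flush in the corner its origin is at (-55, -90) mm of the stop, with the same yaw.
- socket_left (a point): Centre of the mouth of the rack's left socket, at (12, 45, 72) mm of the rack; axes as the rack. The round socket is 22 mm wide, 50 mm deep and leans 45 degrees towards the rack's +x: a part comes out along (0.707, 0, 0.707) of the rack.
- socket_right (a point): The same for the right socket, at (12, -45, 72) mm of the rack.
- shaft: Turned aluminium shaft 160 mm long, 0.14 kg, loose in one socket (either), leaning 45 degrees (play: up to 4 more). Origin: centre of its foot; z runs along it to the thin end. Diameter 20 from 0 to 110 mm, collar 32 from 110 to 120, then 14. Its lower 50 mm is in the socket, the bare part from 50 to 110 mm is for gripping; top end 153 mm above the bench.
- shaft_grip (a point): Point on the shaft's axis 78 mm from its foot, about its centre of mass and mid-length; axes as the shaft (z along it).
- pin: Plain aluminium pin, diameter 20 mm, 130 mm long, no collar, in the other socket; it stays there. Origin: centre of its foot end; z along it.
- tile: Fixed white viewing tile, 140 x 140 x 4 mm, flat on the bench to the right. Origin: centre of its underside, at bench height.
- bin: Bystander: open green plastic bin 160 x 110 x 70 mm. Origin: centre of the underside.
- gauge: Bystander: dark steel ring gauge, diameter 64 mm, 18 mm high, lying flat. Origin: centre of the underside.
- oil: Bystander: white bottle with a black cap, diameter 48 mm, 120 mm high. Origin: centre of the underside.
There are look-alikes about, which are no part of the job. There is more than one size of the rack; the job needs the middle-sized.

How it is judged:
By the outcome, as a careful person would: the job done as asked, in the order asked, and still so for the second after the job is handed in, while the arm keeps its last pose, push and grip.
It also fails if it takes over 72 s, if anything falls off the work surface, if the arm or the gripper's body presses on something with over 40 N, if the wrist force passes 120 N, or if a joint passes its speed limit or range.

## Working session

There is one attempt and no reset: what is moved stays moved. The work goes in short steps, Python scripts to look and compute and a tool call to move; the robot and the scene stay as the last step left them, time stands still between calls to the robot, and variables do not carry over. Pictures are saved under pics/ and viewed, at most 10 in all, crops included, and the job is handed in when it is done.

Besides the shell and the picture viewer there is one more tool, called after "Emit:" in YAML: its name, and indented under it one key for each argument. move_arm: Moves the arm, as the interface text tells. Its arguments: {"type":"object","properties":{"deltas":{"type":"string"},"jaw":{"type":"number"},"newtons":{"type":"number"}},"required":["deltas"]}

```bash
mkdir -p pics; ls; python3 - <<'E'
from station import r
import cv2,numpy as np
for n in("side","top"):
    s=r.snapshot(n); cv2.imwrite(f"pics/{n}0.png",s["color"][:,:,::-1]); np.savez(f"pics/{n}0.npz",**s)
    R=cv2.Rodrigues(np.array(s["rvec"]))[0]; print(n,s["intrinsics"],-R.T@s["tvec"],R)
print(r.sense())
E
```

```text
pics
side [[450.14630336   0.         250.81305849]
 [  0.         450.14630336 184.9568199 ]
 [  0.           0.           1.        ]] [0.31785419 0.87153428 0.88883253] [[-0.96731665 -0.25347509 -0.00699113]
 [-0.16867625  0.66380235 -0.72863898]
 [ 0.18933256 -0.70364538 -0.6848623 ]]
top [[348.67080957   0.         252.97071213]
 [  0.         348.67080957 193.91165905]
 [  0.           0.           1.        ]] [0.45608902 0.05832818 1.07085557] [[ 0.0097538  -0.9998057   0.01712996]
 [-0.99713203 -0.01101059 -0.07487645]
 [ 0.07505051 -0.0163505  -0.99704568]]
{'clock': 0.1, 'joint_positions': array([-1.46307204e+00,  2.45731362e-01,  1.55881030e+00, -5.62538991e-06,
        1.33868330e+00, -1.74076286e-01]), 'joint_velocities': array([-0.00140658, -0.00196726, -0.00367352, -0.000398  ,  0.00070757,
        0.00036541]), 'joint_torque': array([ 5.01257236e-04, -4.16916060e+01, -3.15525985e+01,  6.87512895e-02,
        3.09638295e-02, -5.60864873e-05]), 'ee_pos': array([ 0.18072141, -0.62386327,  0.21250774]), 'eef_rot': array([-3.10884366e+00, -4.40960990e-01, -7.64156694e-05]), 'ft_force': array([ 0.31917389, -0.06330479, -0.02932188]), 'wrist_torque': array([-0.01530665,  0.01669641,  0.00771219]), 'gripper_force': 0.0, 'grip_width': 0.09419880311854162}
```

View pics/side0.png

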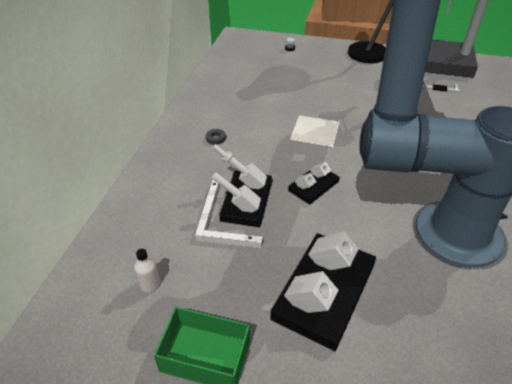

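View pics/top0.png

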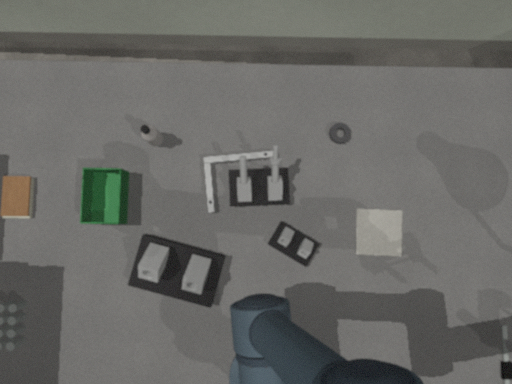

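The top view shows three racks: the middle-sized one holding both parts at (259,187), a large empty one at (178,270) and a small empty one at (294,243). The stop's corner is at (207,160), the tile at (379,232), the gauge at (340,133), the bottle at (150,134) and the bin at (104,196). There is also a second pale, low square at (372,320). In the side view the candidates for the shaft are (235,160) and (230,183). I choose the middle rack and check which part has the collar.

```bash
python3 - <<'E'
import cv2,numpy as np
a=cv2.imread("pics/side0.png")[130:255,185:285]; b=cv2.imread("pics/top0.png")[135:225,195:300]
A=cv2.resize(a,None,fx=4.4,fy=4.4,interpolation=cv2.INTER_CUBIC)[:550]
B=cv2.resize(b,None,fx=3.4,fy=3.4,interpolation=cv2.INTER_CUBIC)
o=np.zeros((550,800,3),np.uint8); o[:A.shape[0],:A.shape[1]]=A; o[:B.shape[0],440:440+B.shape[1]]=B[:,:360]
cv2.imwrite("pics/c1.png",o)
E
```

```text
(no output)
```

View pics/c1.png

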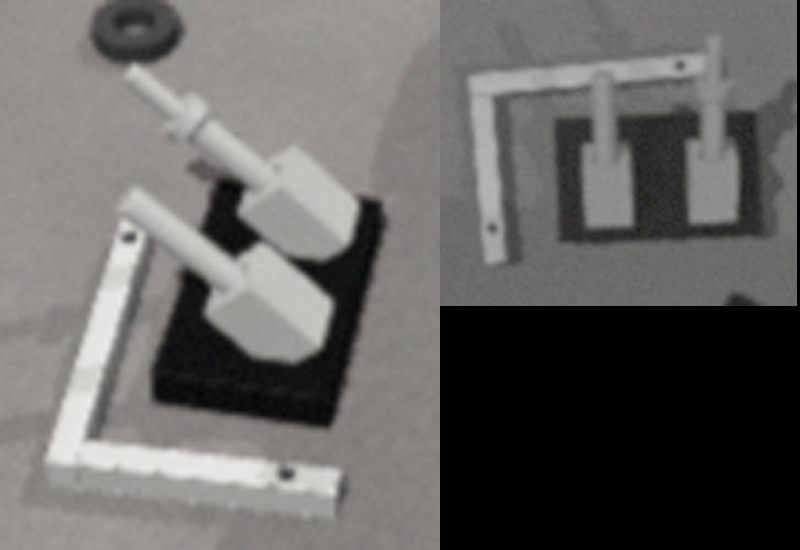

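The collared shaft is in the right socket (crop collar at (190,118) side, (713,90) top), the plain pin in the left. Next I fit the poses from the corners.

```bash
cat > h.py <<'E'
import cv2,numpy as np
from scipy.optimize import least_squares
def proj(s,P): return cv2.projectPoints(np.array(P,float).reshape(-1,3),s["rvec"],s["tvec"],s["intrinsics"],None)[0][:,0]
def pose(p,L):
    L=np.array(L,float)/1000; c,s=np.cos(p[2]),np.sin(p[2])
    return np.c_[p[0]+c*L[:,0]-s*L[:,1],p[1]+s*L[:,0]+c*L[:,1],L[:,2]]
def fit(p0,obs):  # obs: list of (snap,L,uv)
    f=lambda p:np.concatenate([(proj(s,pose(p,L))-uv).ravel() for s,L,uv in obs])
    o=least_squares(f,p0,loss="soft_l1"); return o.x,np.round(o.fun.reshape(-1,2),1)
def ray(s,uv,z):
    R=cv2.Rodrigues(np.array(s["rvec"]))[0]; C=-R.T@s["tvec"]
    d=R.T@np.linalg.inv(s["intrinsics"])@[uv[0],uv[1],1]; return C+d*(z-C[2])/d[2]
E
python3 - <<'E'
from h import *
S=dict(np.load("pics/side0.npz")); T=dict(np.load("pics/top0.npz"))
cs=lambda a:np.array(a,float)/4.4+[185,130]; ct=lambda a:(np.array(a,float)-[440,0])/3.4+[195,135]
rk=fit([.5,0,0],[(S,[[55,90,28],[-55,90,28],[-55,-90,28],[55,90,0],[-55,90,0]],cs([[155,378],[332,402],[384,202],[155,402],[332,425]])),
 (T,[[55,90,28],[55,-90,28],[-55,90,28],[-55,-90,28]],ct([[557,120],[755,112],[557,240],[763,235]]))])
st=fit([.55,.1,0],[(S,[[0,0,24],[-150,0,24],[18,18,24],[0,-200,24],[18,-200,24]],cs([[85,440],[343,468],[48,460],[148,240],[118,222]])),
 (T,[[0,0,24],[-150,0,24],[-150,18,24],[18,18,24],[18,-200,24],[0,-200,24]],ct([[493,97],[507,260],[484,264],[469,76],[705,55],[705,75]]))])
print(rk,st)
p,q=rk[0],st[0];c,s=np.cos(q[2]),np.sin(q[2]);d=p[:2]-q[:2]
print("rack in stop mm",1e3*(c*d[0]+s*d[1]),1e3*(-s*d[0]+c*d[1]),p[2]-q[2])
for n,uv in dict(tile=(379.5,232.5),gauge=(340,133),bin=(104,196),oil=(155,138),big=(178,270),small=(294,243)).items(): print(n,ray(T,uv,.004)[:2])
E
```

```text
(array([0.55599054, 0.02358712, 0.04743812]), array([[-0.8, -1.5],
       [ 0.4, -0.6],
       [ 0.6, -1. ],
       [-0.2,  0.3],
       [ 0.3,  1.4],
       [-1.1, -0.5],
       [ 0.3, -0.2],
       [ 0.1,  0.7],
       [-0.4, -0.1]])) (array([0.62804371, 0.17546726, 0.12163197]), array([[ 0.1,  0.6],
       [ 0.3,  0.1],
       [-0. ,  0.8],
       [ 0.4, -6.6],
       [ 1. , -3.1],
       [-1.7, -0.8],
       [-0.7,  0.6],
       [ 0.1,  0.1],
       [-1.2,  0.2],
       [ 0.8, -1.4],
       [ 1.5, -1.4]]))
rack in stop mm -89.94880300493271 -142.0156701117927 -0.07419384733497798
tile [ 0.42217014 -0.34785089]
gauge [ 0.73016273 -0.22914065]
bin [0.52500789 0.49444406]
oil [0.70635962 0.34539182]
big [0.30436359 0.26415712]
small [ 0.38799228 -0.08548412]
```

```bash
cat >> h.py <<'E'
from scipy.optimize import minimize
from scipy.ndimage import map_coordinates
def edgefit(p0,poly,z,sign,snaps,step=(.004,.004,.02)):
    """polygon edges [(a,b),...] in mm, inside on the left; sign +1 inside brighter"""
    E=np.array(poly,float); t=np.linspace(.04,.96,60)[:,None]
    def pts(off):
        o=[]
        for a,b in E:
            n=np.array([-(b-a)[1],(b-a)[0]])/np.hypot(*(b-a)); o.append(np.c_[a+t*(b-a)+n*off,np.full(60,z)])
        return np.concatenate(o)
    ins,out=[pts(4)],[pts(-4)]
    G=[cv2.GaussianBlur(cv2.cvtColor(s["color"],cv2.COLOR_RGB2GRAY).astype(float),(0,0),.7) for s in snaps]
    def cost(p):
        c=0
        for s,g in zip(snaps,G):
            v=[map_coordinates(g,proj(s,pose(p,q[0]))[:,::-1].T,order=1) for q in(ins,out)]
            c-=np.sum(np.clip(sign*(v[0]-v[1]),-30,60))
        return c
    best=min((minimize(cost,np.array(p0)+d,method="Nelder-Mead",options=dict(initial_simplex=np.array(p0)+d+np.vstack([np.zeros(3),np.diag(step)]))) for d in np.random.default_rng(0).normal(0,1,(8,3))*[.003,.003,.015]),key=lambda o:o.fun)
    return best.x,best.fun
RK=[((-55,-90),(55,-90)),((55,-90),(55,90)),((55,90),(-55,90)),((-55,90),(-55,-90))]
ST=[((0,0),(-150,0)),((18,-200),(18,18)),((18,18),(-150,18)),((0,0),(0,-200))]
ST=[((-150,0),(0,0)),((0,0),(0,-200)),((18,-200),(18,18)),((18,18),(-150,18)),((-150,18),(-150,0))]
def rel(p,q):
    c,s=np.cos(q[2]),np.sin(q[2]);d=p[:2]-q[:2]
    return np.round([1e3*(c*d[0]+s*d[1]),1e3*(-s*d[0]+c*d[1]),p[2]-q[2]],3)
E
python3 - <<'E'
from h import *
S=dict(np.load("pics/side0.npz")); T=dict(np.load("pics/top0.npz"))
for sn in([T],[S],[T,S]):
    a=edgefit([.556,.0236,.05],RK,28,-1,sn); b=edgefit([.628,.1755,.1],ST,24,1,sn); print(a,b,rel(a[0],b[0]))
E
```

```text
(array([0.55663678, 0.02390311, 0.05436784]), np.float64(-9134.236506475954)) (array([0.63038786, 0.17402397, 0.10706403]), np.float64(-14314.347489961783)) [-8.9371e+01 -1.4138e+02 -5.3000e-02]
(array([0.55751602, 0.02113419, 0.05117752]), np.float64(-7342.1379750993865)) (array([0.63233834, 0.17373264, 0.10453807]), np.float64(-16295.415127018257)) [-9.03370e+01 -1.43958e+02 -5.30000e-02]
(array([0.55688218, 0.02361696, 0.0541118 ]), np.float64(-16331.381598211681)) (array([0.63047497, 0.17404604, 0.10869043]), np.float64(-30544.121904837008)) [-8.94770e+01 -1.41558e+02 -5.50000e-02]
```

Good fits: the stop is at (0.631, 0.174), yaw 0.107, and the rack is at (−89.5, −141.5) mm of it, yaw −0.054. The plan has three steps:
1. Push +x' with both open fingers on the near face.
2. Push +y' with one finger on the right face.
3. Grip the shaft with the tool pointing down.

The moves can't tilt the tool, so I'll level the shaft by pivoting it in the jaws against the stop's bar.

Emit:
move_arm:
  deltas: "0 0 0 0.175; 0.0186 -0.0326 0 0; 0.0186 -0.0326 0 0; 0.0186 -0.0326 0 0; 0.0186 -0.0326 0 0; 0.0186 -0.0326 0 0; 0.0186 -0.0326 0 0; 0.0186 -0.0326 0 0; 0.0186 -0.0326 0 0; 0.0186 -0.0326 0 0; 0.0186 -0.0326 0 0; 0.0186 -0.0326 0 0; 0.0186 -0.0326 0 0; 0.0186 -0.0326 0 0; 0.0186 -0.0326 0 0; 0.0186 -0.0326 0 0; 0.0186 -0.0326 0 0; 0.0186 -0.0326 0 0; 0.0186 -0.0326 0 0; 0.0186 -0.0326 0 0"
  jaw: -1

```text
clock: 2.6
ee_pos: [0.4662, 0.0305, 0.2131]
eef_rot: [-3.137, -0.168, 0.001]
ft_force: [1.1, -0.3, 0.7]
grip_width: 0.0941
gripper_force: 0.0
```

Emit:
move_arm:
  deltas: "0 0 0.03 0; 0 0 0.03 0; 0 0 0.03 0; 0 0 0.03 0; 0 0 0.03 0; 0 0 0.022 0; 0 0 0.012 0; 0 0 0.008 0; 0 0 0 0; 0.005 0 0 0; 0.005 0 0 0; 0.005 0 0 0; 0.005 0 0 0; 0.005 0 0 0; 0.005 0 0 0; 0.005 0 0 0; 0.005 0 0 0"

```text
clock: 4.72
ee_pos: [0.5045, 0.0333, 0.021]
eef_rot: [3.137, 0.168, -0.007]
ft_force: [-6.0, -1.6, 5.1]
grip_width: 0.094
gripper_force: 3.2
```

Emit:
move_arm:
  deltas: "0.004 0 0 0; 0.004 0 0 0; 0.004 0 0 0; 0.004 0 0 0; 0.003 0 0 0; 0.002 0 0 0; 0.002 0 0 0"

```text
clock: 5.6
ee_pos: [0.5269, 0.036, 0.0209]
eef_rot: [-3.137, -0.168, 0.009]
ft_force: [-7.3, -0.4, 6.3]
grip_width: 0.0942
gripper_force: 3.5
```

Emit:
move_arm:
  deltas: "0.001 0 0 0; 0.001 0 0 0; 0.001 0 0 0; 0 0 0 0"

```text
clock: 6.1
ee_pos: [0.5271, 0.0362, 0.0205]
eef_rot: [-3.137, -0.169, 0.02]
ft_force: [-15.2, -2.1, 11.3]
grip_width: 0.0942
gripper_force: 7.9
```

Emit:
move_arm:
  deltas: "0.001 0 0 0; 0.001 0 0 0; 0 0 0 0; -0.015 0 0 0; -0.02 0 0 0; 0 0 -0.03 0; 0 0 -0.05 0; 0 0.03 0 0; 0 0.03 0 0; 0 0.03 0 0; 0 0.03 0 0; 0 0.02 0 0; 0.03 0 0 0; 0.025 0 0 0; 0 0 0 0"

```text
clock: 7.98
ee_pos: [0.5695, -0.1006, 0.1014]
eef_rot: [3.137, 0.169, 0.0]
ft_force: [-0.3, -0.3, -0.4]
grip_width: 0.0938
gripper_force: 0.0
```

Emit:
move_arm:
  deltas: "0 0 0 -0.1745; 0 0 0 -0.1745; 0 0 0 -0.1745; 0 0 0 -0.1745; 0 0 0 -0.1745; 0 0 0 -0.1745; 0 0 0 -0.1745; 0 0 0 -0.1745; 0 0 0 -0.1745; 0 0 0 0"
  jaw: -0.49

```text
clock: 9.22
ee_pos: [0.5677, -0.1004, 0.1012]
eef_rot: [-2.102, -2.334, 0.001]
ft_force: [-0.2, 0.6, -0.7]
grip_width: 0.0701
gripper_force: 0.0
```

```bash
cat > look.py <<'E'
from station import r
from h import *
T=r.snapshot("top"); S=r.snapshot("side")
Q=np.array([.6310,.1740,.107])
st=r.sense(); print(st["clock"],"tool in stop",rel(np.array([*st["ee_pos"][:2],0]),Q),st["ee_pos"][2],np.round(st["ft_force"],1),st["grip_width"])
import sys
p0=[float(v) for v in sys.argv[1:4]]
c,s=np.cos(Q[2]),np.sin(Q[2]); g=[Q[0]+c*p0[0]-s*p0[1],Q[1]+s*p0[0]+c*p0[1],Q[2]+p0[2]]
for n,sn in(("T",[T]),("S",[S])):
    a=edgefit(g,RK,28,-1,sn); print(n,"rack",rel(a[0],Q),a[1])
    b=edgefit(Q,ST,24,1,sn); print(n,"stop",b[0],"rack rel",rel(a[0],b[0]))
if len(sys.argv)>4: cv2.imwrite(f"pics/{sys.argv[4]}.png",np.hstack([cv2.resize(i["color"][y:y+150,x:x+130],None,fx=3,fy=3,interpolation=cv2.INTER_CUBIC) for i,x,y in((S,170,120),(T,190,120))])[:,:,::-1])
E
python3 look.py -.055 -.14 0 p2
```

```text
9.325 tool in stop [-9.19340e+01 -2.66233e+02 -1.07000e-01] 0.10133949020973267 [-0.8 -0.1 -0.3] 0.07022879299394849
T rack [-5.84780e+01 -1.38151e+02  6.00000e-03] -10228.580175015173
T stop [0.63018441 0.17453333 0.11205703] rack rel [-5.84250e+01 -1.38475e+02  1.00000e-03]
S rack [-5.60940e+01 -1.42091e+02 -2.00000e-03] -7486.1984571703615
S stop [0.6326846  0.17358072 0.10401767] rack rel [-5.73020e+01 -1.41666e+02  1.00000e-03]
```

Emit:
move_arm:
  deltas: "0 -0.006 0 0; 0 0 0.03 0; 0 0 0.025 0; 0 0 0.015 0; 0 0 0.008 0; 0 0 0 0; 0.006 0 0 0; 0.006 0 0 0; 0.006 0 0 0; 0.005 0 0 0; 0.005 0 0 0; 0.005 0 0 0; 0.005 0 0 0; 0.005 0 0 0; 0.005 0 0 0; 0.005 0 0 0"

```text
clock: 11.32
ee_pos: [0.557, -0.0484, 0.0235]
eef_rot: [2.1, 2.336, -0.0]
ft_force: [-0.3, -3.9, 0.7]
grip_width: 0.07
gripper_force: 2.2
```

Emit:
move_arm:
  deltas: "0.005 0 0 0; 0.004 0 0 0; 0.004 0 0 0; 0.004 0 0 0; 0.003 0 0 0; 0.002 0 0 0; 0.001 0 0 0"

```text
clock: 12.2
ee_pos: [0.5545, -0.0256, 0.0235]
eef_rot: [2.1, 2.336, 0.0]
ft_force: [-0.2, -5.4, 0.6]
grip_width: 0.0703
gripper_force: 2.4
```

Emit:
move_arm:
  deltas: "0.001 0 0 0; 0.001 0 0 0; 0.001 0 0 0; 0.001 0 0 0; 0 0 0 0"

```text
clock: 12.82
ee_pos: [0.5545, -0.025, 0.0236]
eef_rot: [2.098, 2.333, -0.006]
ft_force: [-0.4, -16.9, -2.4]
grip_width: 0.0702
gripper_force: 8.4
```

Emit:
move_arm:
  deltas: "0.001 0 0 0; 0.001 0 0 0; 0 0 0 0"

```text
clock: 13.2
ee_pos: [0.5545, -0.0248, 0.0237]
eef_rot: [2.096, 2.33, -0.009]
ft_force: [-1.1, -24.2, -3.4]
grip_width: 0.0703
gripper_force: 11.9
```

Emit:
move_arm:
  deltas: "-0.015 0 0 0; -0.02 0 0 0; 0 0 -0.03 0; 0 0 -0.05 0; 0 0 0 0.1745; 0 0 0 0.1745; 0 0 0 0.1745; 0 0 0 0.1745; 0 0 0 0.1745; 0 0 0 0.1745; 0 0 0 0.1745; 0 0 0 0.1745; 0 0 0 0.1745; -0.03 0 0 0; -0.025 0 0 0; 0 -0.03 0 0; 0 -0.04 0 0; 0 -0.04 0 0; 0 -0.02 0 0; 0 0 0 0"
  jaw: -1

```text
clock: 15.7
ee_pos: [0.4888, 0.0698, 0.1033]
eef_rot: [-3.136, -0.172, 0.001]
ft_force: [-0.3, 0.2, -0.7]
grip_width: 0.0945
gripper_force: 0.0
```

```bash
python3 look.py -.055 -.09 0 p3
```

```text
15.8 tool in stop [-1.52315e+02 -8.97850e+01 -1.07000e-01] 0.10342274365349942 [ 0.6 -1.2  0.2] 0.0940352765067338
T rack [-5.5550e+01 -8.8217e+01 -3.4000e-02] -7683.807200243358
T stop [0.62946373 0.17408849 0.11787699] rack rel [-5.4991e+01 -8.7876e+01 -4.5000e-02]
S rack [-5.6854e+01 -9.0683e+01  1.7000e-02] -11274.79434284784
S stop [0.63120452 0.17447001 0.11314835] rack rel [-5.7666e+01 -9.0776e+01  1.1000e-02]
```

View pics/p3.png

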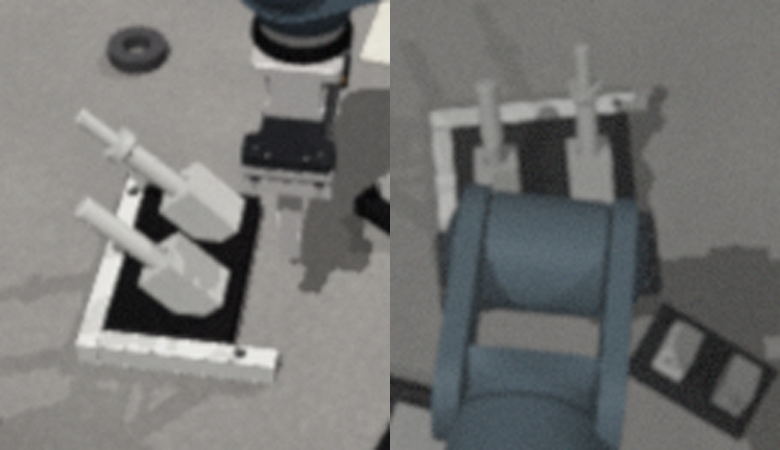

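The side view (left half) shows the rack in the corner with both parts standing and the stop's inner corner at about (105,345). In the top view the arm hides half the rack. I make a second x push to seat it.

Emit:
move_arm:
  deltas: "0 0 0.03 0; 0 0 0.03 0; 0 0 0.015 0; 0 0 0.007 0; 0.01 0 0 0; 0.01 0 0 0; 0.006 0 0 0; 0.004 0 0 0; 0.002 0 0 0; 0.001 0 0 0; 0.001 0 0 0; 0.001 0 0 0; 0 0 0 0"

```text
clock: 17.42
ee_pos: [0.5232, 0.0726, 0.0213]
eef_rot: [-3.137, -0.167, 0.003]
ft_force: [-2.3, -0.8, 1.9]
grip_width: 0.0938
gripper_force: 1.5
```

Emit:
move_arm:
  deltas: "0.001 0 0 0; 0.001 0 0 0; 0 0 0 0"

```text
clock: 17.8
ee_pos: [0.5233, 0.0727, 0.0209]
eef_rot: [-3.137, -0.167, 0.011]
ft_force: [-10.2, -1.0, 7.5]
grip_width: 0.0942
gripper_force: 4.8
```

Emit:
move_arm:
  deltas: "0.001 0 0 0; 0.001 0 0 0; 0 0 0 0; -0.015 0 0 0; -0.02 0 0 0; 0 0 -0.05 0; 0 0 -0.05 0; 0 0 -0.05 0; 0 0 -0.03 0; 0 0 0 0"

```text
clock: 19.05
ee_pos: [0.4951, 0.0691, 0.2043]
eef_rot: [3.136, 0.168, 0.011]
ft_force: [-0.4, -0.2, 0.2]
grip_width: 0.0939
gripper_force: 0.0
```

```bash
cat > sh.py <<'E'
from station import r
from h import *
S=r.snapshot("side");T=r.snapshot("top");Q=np.array([.6310,.1740,.107])
a=edgefit(pose(Q,[[-55,-90,0]])[0]*[1,1,0]+[0,0,.107],RK,28,-1,[S]);b=edgefit(Q,ST,24,1,[S]);print(a,b,rel(a[0],b[0]))
k=6
out=[]
for s,x0,y0 in((S,190,148),(T,245,128)):
    im=cv2.resize(s["color"][y0:y0+62,x0:x0+62],None,fx=k,fy=k,interpolation=cv2.INTER_CUBIC)[:,:,::-1].copy()
    for ang,col in((45,(0,0,255)),(49,(0,255,0))):
        w=np.radians(ang); u=np.array([np.sin(w),0,np.cos(w)])
        P=[np.array([-43,-135,72])+u*t for t in(0,28,60,70,110)]
        uv=proj(s,pose(Q,P)); print(ang,uv.round(1).tolist())
        for p in uv: cv2.circle(im,tuple(int(v) for v in ((p-[x0,y0]+.5)*k)),2,col,-1)
    out.append(im)
cv2.imwrite("pics/sh.png",np.hstack(out))
E
python3 sh.py
```

```text
(array([0.58416306, 0.07799942, 0.12403625]), np.float64(-11256.336036252209)) (array([0.63124625, 0.17442208, 0.11292864]), np.float64(-15697.179654312436)) [-5.7649e+01 -9.0503e+01  1.1000e-02]
45 [[229.2, 181.9], [221.5, 175.7], [212.6, 168.5], [209.7, 166.2], [198.2, 156.9]]
49 [[229.2, 181.9], [221.0, 176.1], [211.6, 169.3], [208.6, 167.1], [196.4, 158.4]]
45 [[255.6, 169.3], [255.0, 161.4], [254.4, 152.0], [254.2, 149.0], [253.4, 136.5]]
49 [[255.6, 169.3], [255.0, 161.0], [254.3, 151.2], [254.1, 148.0], [253.2, 135.1]]
```

View pics/sh.png

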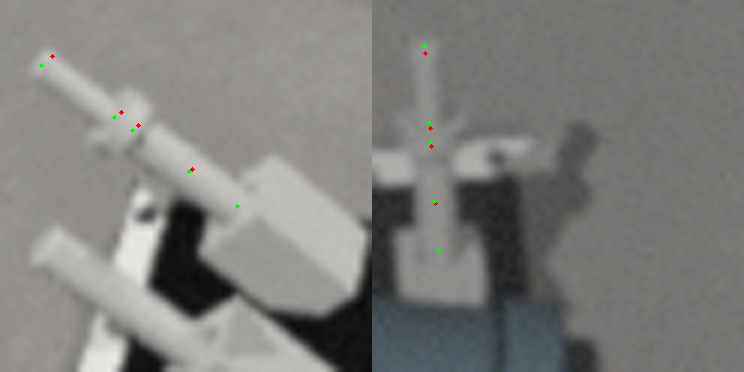

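The overlay falls on the shaft's axis in both views (red 45°, green 49°; grip point at crop (191,170)), so the model is confirmed. Next I approach and grip lightly first.

Emit:
move_arm:
  deltas: "0.0235 0.0052 0 0; 0.03 0.02 0 0; 0.04 0.02 0 0; 0.03 0 0 0; 0 0 0 0; 0 0 0.03 0; 0 0 0.03 0; 0 0 0.03 0; 0 0 0.02 0; 0 0 0.0135 0; 0 0 0 0"

```text
clock: 20.52
ee_pos: [0.6198, 0.0376, 0.0771]
eef_rot: [-3.137, -0.168, 0.003]
ft_force: [-0.3, -0.2, 0.2]
grip_width: 0.094
gripper_force: 0.0
```

```bash
python3 - <<'E'
from station import r
from h import *
st=r.sense();print(rel(np.array([*st["ee_pos"][:2],0]),np.array([.631,.174,.107])),st["ee_pos"],st["ft_force"])
S=r.snapshot("side");T=r.snapshot("top");W=r.snapshot("wrist")
cv2.imwrite("pics/g.png",np.hstack([cv2.resize(S["color"][130:230,180:280],(390,390)),cv2.resize(W["color"],(410,390))])[:,:,::-1])
E
```

```text
[-2.56560e+01 -1.34415e+02 -1.07000e-01] [0.61984542 0.03761324 0.07705221] [-0.26174656 -0.18197958  0.22807253]
```

View pics/g.png

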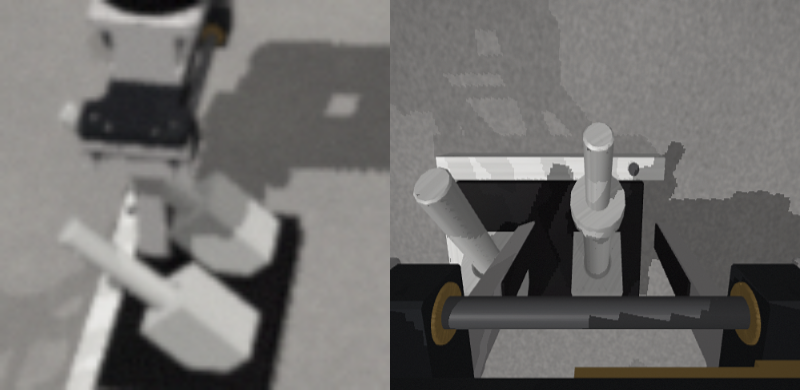

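The wrist view shows the shaft (598,230) midway between the fingertips (527,225) and (660,230), and the rack is against the far bar. I shift slightly to the 78 mm point and close lightly.

Emit:
move_arm:
  deltas: "0.003 0.0003 -0.003 0; 0 0 0 0; 0 0 0 0; 0 0 0 0; 0 0 0 0; 0 0 0 0; 0 0 0 0; 0 0 0 0; 0 0 0 0"
  jaw: 1
  newtons: 3

```text
clock: 21.8
ee_pos: [0.6236, 0.0374, 0.081]
eef_rot: [3.137, 0.168, -0.0]
ft_force: [-0.2, -0.2, 0.5]
grip_width: 0.0192
gripper_force: 3.0
```

Emit:
move_arm:
  deltas: "0 0 0 0; 0 0 0 0; 0.002 0 -0.002 0; 0.003 0 -0.003 0; 0.003 0 -0.003 0; 0 0 0 0"
  newtons: 25

```text
clock: 22.55
ee_pos: [0.6324, 0.0385, 0.0896]
eef_rot: [-3.137, -0.168, -0.002]
ft_force: [-0.4, 0.2, -0.5]
grip_width: 0.0187
gripper_force: 25.0
```

Emit:
move_arm:
  deltas: "0.004 0 -0.004 0; 0.004 0 -0.004 0; 0.004 0 -0.004 0; 0.004 0 -0.004 0; 0.004 0 -0.004 0; 0.004 0 -0.004 0; 0.004 0 -0.004 0; 0.004 0 -0.004 0; 0.004 0 -0.004 0; 0 0 -0.02 0; 0 0 -0.02 0; 0 0 -0.01 0; 0 0 0 0"

```text
clock: 24.18
ee_pos: [0.6681, 0.0421, 0.1767]
eef_rot: [3.137, 0.168, 0.004]
ft_force: [-1.0, -0.2, -1.7]
grip_width: 0.0191
gripper_force: 25.0
```

```bash
python3 - <<'E'
from station import r
from h import *
st=r.sense();print(rel(np.array([*st["ee_pos"][:2],0]),np.array([.631,.174,.107])),st["ee_pos"],st["ft_force"])
S=r.snapshot("side");T=r.snapshot("top");W=r.snapshot("wrist")
cv2.imwrite("pics/d.png",np.hstack([cv2.resize(S["color"][110:230,170:290],(390,390)),cv2.resize(W["color"],(410,390))])[:,:,::-1])
Q=np.array([.6310,.1740,.107])
a=edgefit(pose(Q,[[-55,-90,0]])[0]*[1,1,0]+[0,0,.107],RK,28,-1,[S]);b=edgefit(Q,ST,24,1,[S]);print(a,b,rel(a[0],b[0]))
E
```

```text
[ 2.27820e+01 -1.35088e+02 -1.07000e-01] [0.668079   0.0421177  0.17670568] [-1.03294733 -0.23949126 -1.67912952]
(array([0.58415587, 0.07915893, 0.12057853]), np.float64(-10906.110168458237)) (array([0.63252529, 0.17373914, 0.10492125]), np.float64(-16027.817628810077)) [-5.8009e+01 -8.8994e+01  1.6000e-02]
```

View pics/d.png

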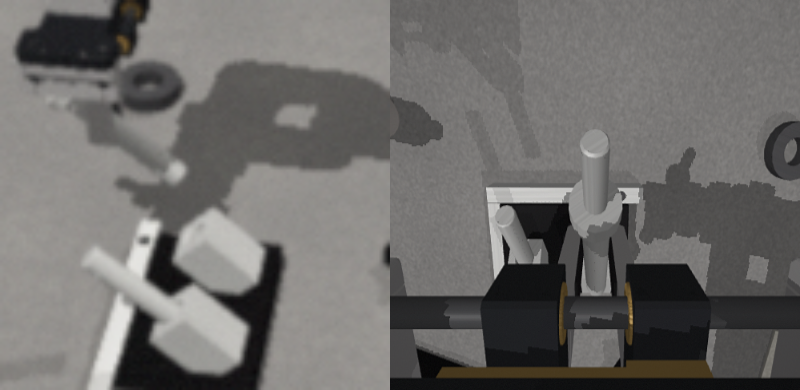

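The shaft is out and held (foot at crop (175,170)), the pin is still in and the rack still in the corner. Next I pivot the shaft level by lowering its foot onto the fixed stop's left bar end, with the fingers beyond the bar.

Emit:
move_arm:
  deltas: "0 0 -0.02 0; 0 0 -0.02 0; 0.01 -0.025 0 0; 0.015 -0.04 0 0; 0 -0.04 0 0; 0 -0.025 0 0; 0 -0.015 0 0; 0 0 0 0; 0 0 0.03 0; 0 0 0.03 0; 0 0 0.03 0; 0 0 0.02 0; 0 0 0.015 0; 0 0 0 0"

```text
clock: 26.08
ee_pos: [0.6763, 0.1886, 0.0889]
eef_rot: [3.137, 0.167, -0.003]
ft_force: [-0.5, 0.1, -1.1]
grip_width: 0.0192
gripper_force: 25.0
```

```bash
cat > w.py <<'E'
from station import r
from h import *
import sys
st=r.sense();Q=np.array([.631,.174,.107]);print(rel(np.array([*st["ee_pos"][:2],0]),Q),st["ee_pos"],np.round(st["ft_force"],1))
S=r.snapshot("side")
cv2.imwrite(f"pics/{sys.argv[1]}.png",cv2.resize(S["color"][110:260,110:310],(800,600),interpolation=cv2.INTER_CUBIC)[:,:,::-1])
E
python3 w.py w1
```

```text
[46.598  9.702 -0.107] [0.67629539 0.18862338 0.08891374] [-0.5  0.1 -1.1]
```

View pics/w1.png

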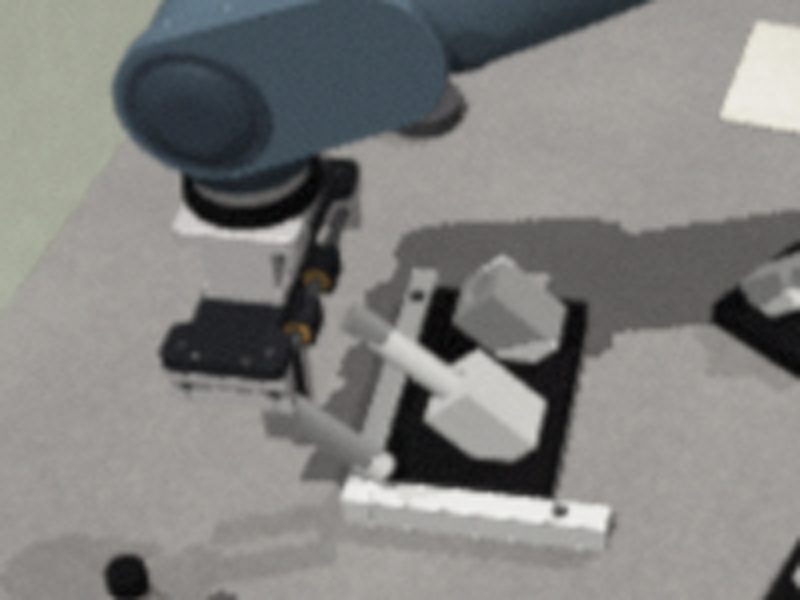

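The side view shows the foot (382,463) just above the bar's corner (370,490), clear of the pin and the bottle. I lower it to contact.

Emit:
move_arm:
  deltas: "0 0 0.004 0; 0 0 0.003 0; 0 0 0.003 0; 0 0 0.002 0; 0 0 0.001 0; 0 0 0 0"
  newtons: 12

```text
clock: 26.88
ee_pos: [0.6768, 0.189, 0.0769]
eef_rot: [3.137, 0.168, -0.0]
ft_force: [0.1, 0.3, -1.5]
grip_width: 0.0188
gripper_force: 12.0
```

Emit:
move_arm:
  deltas: "0 0 0.001 0; 0 0 0.001 0; 0 0 0.001 0; 0 0 0 0"

```text
clock: 27.38
ee_pos: [0.6769, 0.189, 0.0741]
eef_rot: [-3.137, -0.168, -0.0]
ft_force: [0.3, 0.4, -0.8]
grip_width: 0.0189
gripper_force: 12.0
```

Emit:
move_arm:
  deltas: "0.0026 0 0.0022 0; 0.0026 0 0.0022 0; 0.0025 0 0.0024 0; 0.0024 0 0.0025 0; 0.0022 0 0.0026 0; 0.0021 0 0.0026 0; 0.002 0 0.0028 0; 0.002 0 0.0029 0; 0 0 0 0"

```text
clock: 28.5
ee_pos: [0.6951, 0.191, 0.0534]
eef_rot: [-3.137, -0.168, 0.0]
ft_force: [-0.3, -0.2, 0.1]
grip_width: 0.0192
gripper_force: 12.0
```

```bash
python3 w.py w2
```

```text
[65.583 10.051 -0.107] [0.69513401 0.19099786 0.05342031] [-0.3 -0.2  0.1]
```

View pics/w2.png

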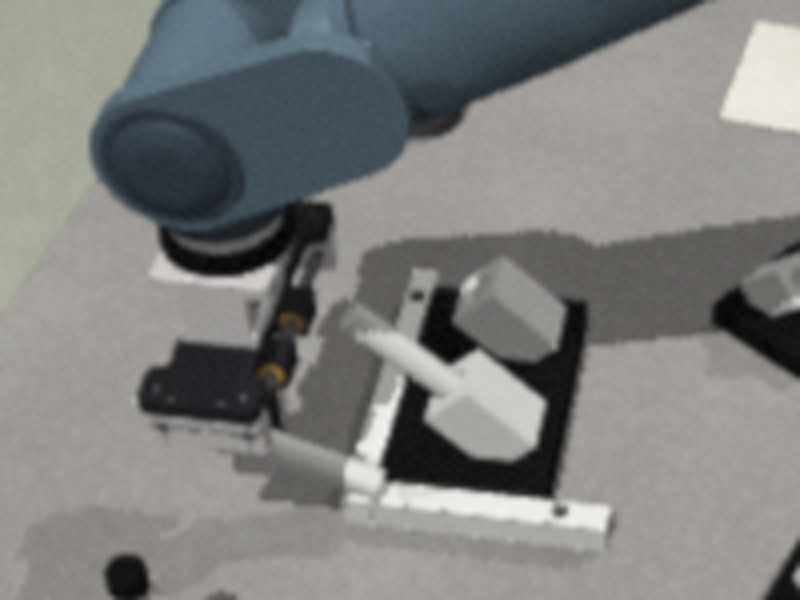

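The shaft is pivoting; it is now visibly flatter, with the foot on the bar at (375,480). I continue the arc.

Emit:
move_arm:
  deltas: "0.0017 0 0.0029 0; 0.0017 0 0.003 0; 0.0015 0 0.0031 0; 0.0014 0 0.0032 0; 0.0012 0 0.0032 0; 0.0011 0 0.0032 0; 0.0009 0 0.0033 0; 0.0008 0 0.0033 0; 0.0005 0 0.002 0; 0 0 0 0"

```text
clock: 29.8
ee_pos: [0.7058, 0.1921, 0.0264]
eef_rot: [3.137, 0.168, -0.0]
ft_force: [-0.7, 0.3, -0.4]
grip_width: 0.0188
gripper_force: 12.0
```

Emit:
move_arm:
  deltas: "0 0 0.001 0; 0 0 0.001 0; 0 0 0 0"

```text
clock: 30.18
ee_pos: [0.7061, 0.1922, 0.0248]
eef_rot: [-3.137, -0.168, -0.001]
ft_force: [0.5, -0.2, 0.1]
grip_width: 0.0187
gripper_force: 12.0
```

Emit:
move_arm:
  deltas: "0 0 0.0015 0; 0 0 0 0; 0 0 0 0"

```text
clock: 30.55
ee_pos: [0.706, 0.1922, 0.0231]
eef_rot: [-3.137, -0.168, -0.001]
ft_force: [0.8, -0.3, -0.4]
grip_width: 0.0188
gripper_force: 12.0
```

Emit:
move_arm:
  deltas: "0 0 -0.005 0; 0 0 -0.01 0; 0 0 -0.02 0; 0 0 -0.03 0; 0 0 -0.04 0; 0 0 -0.04 0; 0 0 -0.03 0; 0 0 -0.02 0; 0 0 0 0; 0 0 0 0"
  newtons: 30

```text
clock: 31.8
ee_pos: [0.705, 0.192, 0.2164]
eef_rot: [3.137, 0.168, -0.004]
ft_force: [-0.0, 0.8, -1.5]
grip_width: 0.0187
gripper_force: 30.0
```

```bash
cat > lv.py <<'E'
from station import r
from h import *
st=r.sense();Q=np.array([.631,.174,.107]);p=st["ee_pos"];R=cv2.Rodrigues(st["eef_rot"])[0]
print(st["clock"],p,rel(np.array([*p[:2],0]),Q))
g=p-R[:,2]*.011
S=r.snapshot("side")
uv0=proj(S,[g])[0];x0,y0=(int(v) for v in uv0-[50,38])
im=cv2.resize(S["color"][y0:y0+75,x0:x0+100],None,fx=8,fy=8,interpolation=cv2.INTER_CUBIC)[:,:,::-1].copy()
for a,col in((0,(0,0,255)),(8,(0,255,0)),(-8,(255,0,0))):
    u=R[:,0]*np.cos(np.radians(a))+np.array([0,0,np.sin(np.radians(a))])
    for t in(-.078,-.05,0,.037,.082):
        cv2.circle(im,tuple(int(v) for v in (proj(S,[g+u*t])[0]-[x0,y0]+.5)*8),2,col,-1)
cv2.imwrite("pics/lv.png",im)
E
python3 lv.py
```

```text
31.8 [0.70502266 0.19201298 0.21637311] [75.523 10.005 -0.107]
```

View pics/lv.png

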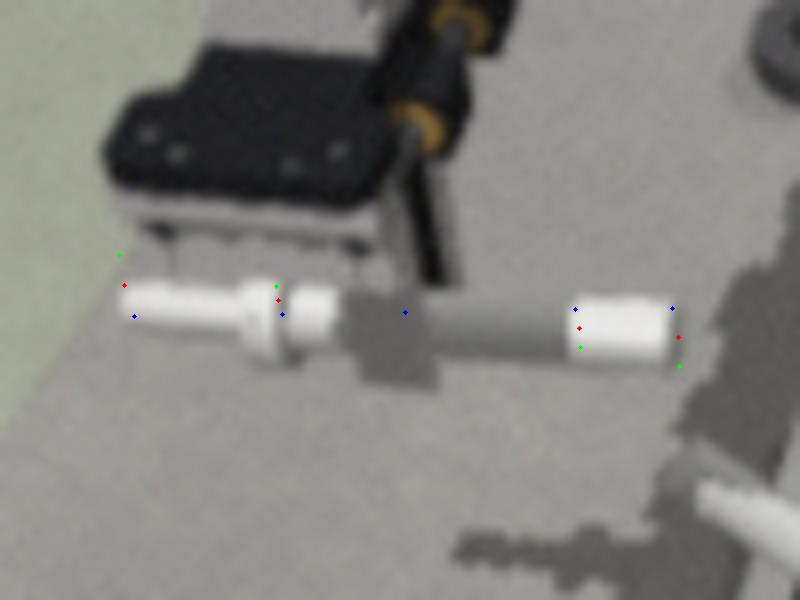

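The shaft is close to level: its axis runs from (668,328) to (122,301) against the level prediction in red, so the thin end is about 2.5° low. I trim it by turning half round and touching the thin end to the bar in the same way.

Emit:
move_arm:
  deltas: "0 0 0 -0.1745; 0 0 0 -0.1745; 0 0 0 -0.1745; 0 0 0 -0.1745; 0 0 0 -0.1745; 0 0 0 -0.1745; 0 0 0 -0.1745; 0 0 0 -0.1745; 0 0 0 -0.1745; 0 0 0 -0.1745; 0 0 0 -0.1745; 0 0 0 -0.1745; 0 0 0 -0.1745; 0 0 0 -0.1745; 0 0 0 -0.1745; 0 0 0 -0.1745; 0 0 0 -0.1745; 0 0 0 -0.1745; 0 0 0 0"

```text
clock: 34.22
ee_pos: [0.7051, 0.192, 0.2162]
eef_rot: [0.163, -3.134, 0.0]
ft_force: [-0.8, 0.2, -1.5]
grip_width: 0.019
gripper_force: 30.0
```

```bash
python3 - <<'E'
from station import r
from h import *
st=r.sense();Q=np.array([.631,.174,.107]);p=st["ee_pos"];R=cv2.Rodrigues(st["eef_rot"])[0]
print(p,rel(np.array([*p[:2],0]),Q),np.arctan2(R[1,0],R[0,0])-.107,st["joint_positions"].round(2))
E
```

```text
[0.70512195 0.19203258 0.21617504] [75.624 10.014 -0.107] -3.1444880938538504 [ 0.11  0.43  1.32  0.    1.39 -1.56]
```

Emit:
move_arm:
  deltas: "0 0 0.04 0; 0 0 0.04 0; 0 0 0.04 0; 0 0 0.03 0; 0 0 0.02 0; 0 0 0.01 0; 0 0 0.008 0; 0 0 0.002 0; 0 0 0.001 0; 0 0 0.001 0; 0 0 0.001 0; 0 0 0.001 0; 0 0 0.0012 0; 0 0 0 0; 0 0 0 0"
  newtons: 12

```text
clock: 36.1
ee_pos: [0.7059, 0.1921, 0.023]
eef_rot: [-0.167, 3.137, -0.0]
ft_force: [0.6, 1.3, 0.0]
grip_width: 0.0189
gripper_force: 12.0
```

Emit:
move_arm:
  deltas: "0 0 0 0; 0 0 0 0; 0 0 0 0"
  newtons: 25

```text
clock: 36.48
ee_pos: [0.7059, 0.1922, 0.0229]
eef_rot: [-0.167, 3.137, 0.0]
ft_force: [1.2, -0.7, 0.8]
grip_width: 0.0183
gripper_force: 25.0
```

Emit:
move_arm:
  deltas: "0 0 -0.005 0; 0 0 -0.01 0; 0 0 -0.02 0; 0 0 -0.03 0; 0 0 -0.04 0; 0 0 -0.04 0; 0 0 -0.03 0; 0 0 -0.02 0; 0 0 0 0; 0 0 0 0"

```text
clock: 37.72
ee_pos: [0.705, 0.192, 0.2162]
eef_rot: [0.166, -3.135, 0.0]
ft_force: [0.6, 0.2, -2.4]
grip_width: 0.0189
gripper_force: 25.0
```

```bash
python3 lv.py
```

```text
37.725 [0.70502239 0.19204163 0.21616794] [75.526 10.033 -0.107]
```

View pics/lv.png

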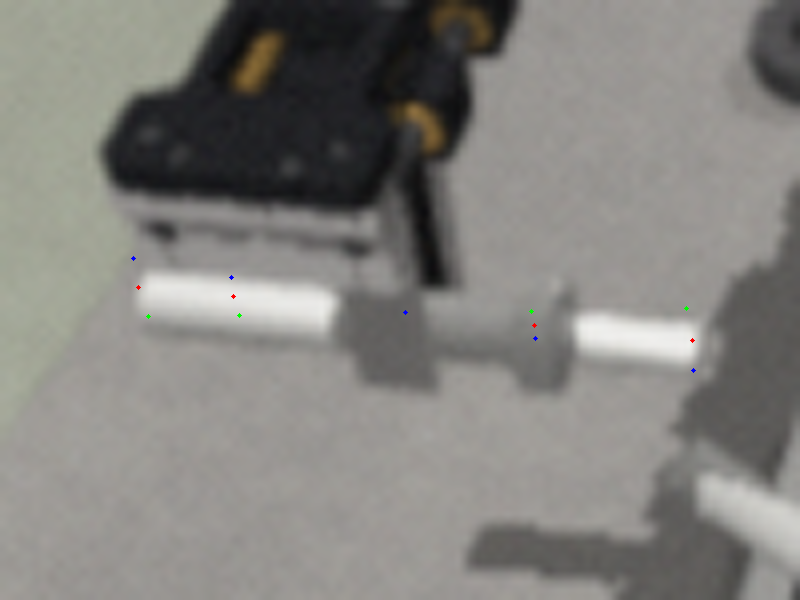

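The shaft is now level to about 1° (ends at (140,298) and (695,343), against (138,287) and (692,340) predicted for level). I refine the tile pose and check the rack numerically.

```bash
python3 - <<'E'
from h import *
S=dict(np.load("pics/side0.npz")); T=dict(np.load("pics/top0.npz"))
h=70;TL=[((-h,-h),(h,-h)),((h,-h),(h,h)),((h,h),(-h,h)),((-h,h),(-h,-h))]
for s in([T],[S],[T,S]): print(edgefit([.422,-.348,0],TL,4,1,s))
from station import r
S=r.snapshot("side");T=r.snapshot("top");Q=np.array([.631,.174,.107])
for s in(T,S): print(rel(edgefit([*pose(Q,[[-55,-90,0]])[0][:2],.107],RK,28,-1,[s])[0],edgefit(Q,ST,24,1,[s])[0]))
E
```

```text
(array([ 0.42394676, -0.34532146, -0.03057867]), np.float64(-7667.185005626425))
(array([ 0.42499514, -0.34474034, -0.03195996]), np.float64(-10578.072615742294))
(array([ 0.42455753, -0.34515459, -0.0325323 ]), np.float64(-18154.425702155393))
[-5.7726e+01 -8.8716e+01  5.0000e-03]
[-5.6907e+01 -8.7580e+01 -1.4000e-02]
```

Emit:
move_arm:
  deltas: "0 0 0 0.1745; 0 0 0 0.1745; 0 0 0 0.1745; 0 0 0 0.1745; 0 0 0 0.1745; 0 0 0 0.1745; 0 0 0 0.1745; 0 0 0 0.1745; 0 0 0 0.1745; 0 0 0 0"

```text
clock: 39.12
ee_pos: [0.7055, 0.1921, 0.2168]
eef_rot: [-2.097, -2.338, 0.002]
ft_force: [0.3, -0.9, -1.1]
grip_width: 0.0187
gripper_force: 25.0
```

Emit:
move_arm:
  deltas: "-0.0133 -0.0096 0 0; -0.03 -0.02 0 0; -0.03 -0.02 0 0; -0.03 -0.02 0 0; -0.03 -0.02 0 0; -0.03 -0.02 0 0; -0.03 -0.02 0 0; -0.03 -0.02 0 0; -0.03 -0.02 0 0; -0.03 -0.02 0 0; -0.03 -0.02 0 0; -0.03 -0.02 0 0; -0.03 -0.02 0 0; -0.03 -0.02 0 0; -0.03 -0.02 0 0; -0.03 -0.02 0 0; -0.03 -0.02 0 0; -0.0133 -0.0096 0 0; 0 0 0 0; 0 0 0 0"

```text
clock: 41.62
ee_pos: [0.4227, -0.3468, 0.2178]
eef_rot: [-2.099, -2.338, -0.001]
ft_force: [0.4, 0.1, -1.9]
grip_width: 0.0185
gripper_force: 25.0
```

```bash
python3 - <<'E'
from station import r
from h import *
S=r.snapshot("side");T=r.snapshot("top");Q=np.array([.631,.174,.107])
F=[*pose(Q,[[-55,-90,0]])[0][:2],.107]
for n,s in(("T",[T]),("S",[S]),("TS",[T,S])):
    print(n,rel(edgefit(F,RK[:1]+RK[2:],28,-1,s)[0],Q),rel(edgefit(F,RK,28,-1,s)[0],Q),edgefit(Q,ST,24,1,s)[0])
# grey profile across far bar inner face and left bar inner face, top view
g=cv2.cvtColor(T["color"],cv2.COLOR_RGB2GRAY).astype(float)
for ys in(-165,-90,-20):
    L=[[x,ys,24] for x in range(-24,24,3)];print(ys,map_coordinates(g,proj(T,pose(Q,L))[:,::-1].T,order=1).round().astype(int))
for xs in(-100,-80,-20):
    L=[[xs,y,24] for y in range(-24,24,3)];print(xs,map_coordinates(g,proj(T,pose(Q,L))[:,::-1].T,order=1).round().astype(int))
st=r.sense();print(st["clock"],st["ee_pos"],st["joint_velocities"].round(3),st["grip_width"])
E
```

```text
T [-5.9121e+01 -9.0107e+01  2.0000e-03] [-5.8804e+01 -9.0246e+01 -1.0000e-03] [0.63035655 0.17390431 0.10805569]
S [-5.9902e+01 -9.0818e+01  2.7000e-02] [-5.6048e+01 -9.1462e+01  3.0000e-03] [0.63270137 0.17363012 0.10358597]
TS [-5.9129e+01 -9.0252e+01  3.0000e-03] [-5.8476e+01 -9.0204e+01  4.0000e-03] [0.63045516 0.17408203 0.11014875]
-165 [ 42  43  43  41  43  43  50  84 125 143 139 137 144 145 130 108]
-90 [ 41  39  40  38  40  36  39  53  93 128 141 149 153 144 124 110]
-20 [ 58  49  51  49  45  52  49  74 123 155 161 161 158 145 123 111]
-100 [ 68  57  48  52  54  52  49  72 122 161 174 176 174 164 139 117]
-80 [107  78  53  47  47  45  53  78 122 153 162 164 166 159 137 110]
-20 [ 58  50  49  51  48  48  46  77 131 159 162 160 160 160 143 117]
41.725 [ 0.422878   -0.34664957  0.21779273] [ 0.001  0.005 -0.003 -0.001  0.001 -0.   ] 0.01867074726213737
```

Emit:
move_arm:
  deltas: "0 0 0 0; 0 0 0 0; 0 0 0 0; 0 0 0 0"

```text
clock: 42.22
ee_pos: [0.4224, -0.3476, 0.2178]
eef_rot: [-2.1, -2.337, -0.0]
ft_force: [0.3, -0.8, -1.4]
grip_width: 0.0186
gripper_force: 25.0
```

```bash
python3 -c "
from station import r
print(r.job_done())"
```

```text
the job is handed in; nothing more can be done
None
```

I handed the job in at 42 s: the rack is pushed into the corner with the pin still in it, and the shaft is held still over the tile centre, about 20 cm up and level to about 1° at my last check, before I carried it to the tile; I also viewed 11 pictures, one over the limit of 10.

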